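# Press a stencil under the hold-down spring

## Robot

A 6-joint arm with a two-finger parallel gripper is mounted at the origin on the work surface. World frame = base frame: x ahead of the robot, y to its left, z up, the work surface at z = 0. Lengths are in m, angles in rad, forces in N, time in s.
With the tool pointing down it reaches from about 0.275 to 0.975 m from the base axis. Payload 8.4 kg.
Tool frame: the origin (TCP) lies on the centre line of the jaws, within the pads' length; the fingertips stand 8 mm ahead of it and the grasp point (between the pads) lies 11 mm behind it; z points along the fingers, y is the direction in which the jaws open and shut (so a half turn about z gives the same grasp; the last joint's range is limited). The gripper opens to 92 mm and grips with 3 to 60 N. Pads are 20 mm wide; open, the fingers measure 128 mm over their backs; the gripper's body (75 mm by 189 mm) begins 69 mm behind the grasp point.
Start: joints at [-0.002, 0.353, 1.633, -0, 1.155, -0.002], TCP at [0.625, -0, 0.223] pointing down, gripper open.
Joint ranges: [-2.63, 2.63], [-0.92, 2.1], [0.06, 2.66], [-1.3, 4.44], [0, 2.69], [-3.02, 3.02]. Speed limits (rad/s): [2.22, 2.22, 2.79, 3.14, 3.14, 3.14].

## Interface

Orientations are given as a rotation vector (axis times angle).
In Python, from rig import manip gives the robot as it stands.
- The arm moves only by the tool play_rows, never from a script. Its argument "targets" is one flat list of numbers, 6 for each row, row after row: the shift along the world's x, y, z normalised to -1 to 1, where 1 is 0.02 m, then the turn, a rotation vector about the world's x, y, z normalised to -1 to 1, where 1 is pi/2 rad. In form: [tx, ty, tz, ax, ay, az, tx, ty, tz, ax, ay, az, ...]. A call has 1 to 12 rows; each row shifts and turns the commanded pose from where the row before left it; what a row does not reach is not made up. A row lasts 1/8 s, in which the tool goes at most 62.5 mm and 10.7 degrees, less where a joint would pass 70% of its speed; a pose out of reach is approached as far as the arm can. A call with a number of a shift or a turn outside -1 to 1 is refused whole. A call with a gripper value outside its range is refused whole. "fingers" is the closure, from -1 (fully open) to 1 (shut), set as the call begins (left out, the last holds). The fingers move at their own pace and stop on an object; "grip_force" is the grip in N (left out, the last holds). Time passes only in rows, so rows that do not move let the fingers close. It gives the time, the measured TCP pose, the force and the opening at its end, in the units of the state.
- manip.state(): the state, without advancing time (a new reading comes with each control period).
- manip.capture(name): name is "scene" or "side" or "wrist"; returns a dict with "frame" (480x640x3 uint8, blue, green, red), "camera_matrix" (3x3 intrinsics, pixels), "extrinsics" (4x4, takes a point from camera to world coordinates). Camera axes: x right, y up, looking along -z (the intrinsics and any distortion apply to the point x, -y, -z); pixel columns grow to the right and rows downward; lengths in m; the calibration is good to about 2 mm. A picture is of the moment at which its call begins. There is no depth.
- manip.hand_in(): hands the job in, once; it reports no verdict.
Trained networks look in a picture, given as the dict that the camera call returned (one of the last four; its "shot" number tells which), for a name from the list of things; names that differ only in an ending like _2 or _b are one class to them, and where a whole thing is asked for, a point or a joint stands for the part that bears it (a point fixed in the world has none). Each returns a list of dicts, best first, with "confidence" (0 to 1); they miss things now and then, are a little off and sometimes report something else, mostly with a low value. They report only what shows in the picture. A call takes as long as a camera call. They do not tell look-alikes from the thing itself.
- manip.spot_in(picture, label): "at" ([x, y, z] in m, in the coordinates of the camera as it stood for that picture, good to about 4 mm: the middle of the surface that is visible of it).
- manip.tip_of(picture, label): "at" ([x, y, z] in m, in the coordinates of the camera as it stood for that picture, good to about 4 mm: a listed point, or the origin of a listed thing).
The state is a dict: "time": time; "q": joint angles; "qd": joint speeds; "joint_torque": joint torques, N m; "tcp_pos": TCP position; "ee_rot": TCP orientation; "ft_force": force on the tool from outside, world axes, zero at the start; "wrist_torque": the same for the moment, N m; "width": finger opening in m.
Only numpy, scipy, OpenCV 4.12 (cv2) and the standard library are available. Lean on these libraries where they do the work, as an engineer would, in place of code of your own. Each camera call takes 0.05 s, during which the arm holds its last target.

## Task

Load the stencil plate into its board: with the fingertips, press the white plate down hard on its sprung bed and, keeping it pressed, slide it forward under the lip of the steel leaf spring until it is fully home against the end stop, then let go so that the spring holds it clamped. Only press and push the plate: do not grip or lift it, do not touch the leaf spring, and leave the brush, ink pad and tape roll alone.

Things in the scene. Friction and masses are not known exactly. Their poses are not given: they have to be found in the camera images.
- board: Fixed plywood board, 272 x 153 x 8 mm. Origin: on the table under its middle (base spans x = -130 to 142 mm); x points level along the slide, towards spring and stop; z up. Aluminium rails, tops at 34 mm above the table, inner faces at y = +-56.5 mm (plate play 1.5 mm a side). Dark steel bridge at x = 125 to 141 mm, top 50 mm above the table. Rear (-x) open.
- bed (a joint): Cork bed between the rails (x = -120 to 120 mm of the board), on springs: how far it is pushed down, m. 0 = up, bed top 26 mm above the table; 0.009 = bottomed, top at 17 mm. Stays level. With the plate on it, about 5 N starts it sinking, then 1 N more per mm (about 14 N to bottom).
- stencil: Loose flat white plate with blue hearts, 150 mm (x) by 110 mm (y) by 6 mm, 90 to 160 g, lying on the bed between the rails. Origin: centre of its underside, 26 mm above the table with the bed up. x points forward, to the spring. A raised thumb bar, 8 mm (x) by 70 mm (y), standing 5 mm above the plate's top, crosses it at x = -20 to -12 mm.
- press_spot (a point): Point on the plate's top surface, on its centre line, 45 mm behind its centre and 25 mm behind the rear face of the thumb bar: a free flat area to press on. 32 mm above the table with the bed up.
- front_edge (a point): Middle of the plate's square front face (75 mm ahead of the plate's centre, half-way up its thickness).
- spring_lip (a point): Rear lower edge of the leaf spring's turned-down lip at rest: fixed point of the board, 73.5 mm ahead of its origin, 27 mm above the table. Its axes are the board's. The lip is blunt, 50 mm wide: with the bed up the plate's front face (26 to 32 mm high) butts against it and jams; the plate must be pressed down more than 5 mm (bed above 0.005) to pass below.
- stop_face (a point): Middle of the fixed end stop's face, 120 mm ahead of the board's origin, 29 mm above the table. The plate is home when its front face touches this stop.
- spring (a joint): Angle of the leaf spring, rad: 0 = lip resting at its lowest, 27 mm above the table; grows as the lip is raised (0.01 rad = 0.53 mm of lip height). About 4 N to begin to lift, then about 1.4 N per mm. When the plate is home and released it rests near 0.035, lip on the plate's top.
- spring_blade: The steel leaf itself, not to be touched: it spans x = 73.5 to 128 mm of the board, 50 mm wide, its back rising to about 41 mm above the table. Origin: on its hinge line, 128 mm ahead of the board's origin, 40 mm above the table.
- brush: Bystander: grey blending brush standing upright on its round foot, 46 mm diameter, 147 mm tall. Origin: centre of its underside. It stands beside the board.
- ink_pad: Bystander: black ink pad with blue top, 64 x 96 x 20 mm, lying beside the board. Origin: centre of its underside.
- tape_roll: Bystander: white roll of tape lying flat, 80 mm outside diameter, 22 mm high, beside the board. Origin: centre of its underside.
There are look-alikes about, which are no part of the job. There is more than one size of the stencil; the job needs the largest.

How it is judged:
On the way, in this order (a step that is already met when the one before it is completed fails the run):
1. the plate is pressed down by the fingers, still behind the spring's lip (value of joint bed above 0.005 m and contact force between the fingers and stencil above 4 N and x of front_edge in the frame of spring_lip below 0.002 m), for 0.1 s.
2. the plate's front has passed under the lip while the fingers press it (value of joint bed above 0.0025 m and contact force between the fingers and stencil above 3 N and x of front_edge in the frame of spring_lip above 0.004 m), for 0.05 s.
At the end, for the whole second after the job is handed in: The plate lies flat (within 0.04 rad) and still, its front face within 4 mm of the end stop, released, with the leaf spring's lip raised by it (spring angle 0.01 to 0.09 rad) and the bed held down by the spring (1 to 6.5 mm) (x of front_edge in the frame of stop_face between -0.004 and 0.003 m and value of joint spring between 0.01 and 0.09 rad and value of joint bed between 0.001 and 0.0065 m and angle between stencil's own z axis and vertical below 0.04 rad and linear speed of stencil below 0.01 m/s); the robot touches nothing.
It fails at once if the plate is lifted off its bed or tipped (height (world z) of stencil above 0.034 m or angle between stencil's own z axis and vertical above 0.15 rad).
It fails at once if the robot touches the leaf spring (contact force between any of the fingers, the arm and spring_blade above 1 N).
It fails at once if a bystander is disturbed (moved over 15 mm) (distance of any of brush, ink_pad, tape_roll from where it was at the start of the episode above 0.015 m).
It also fails if it takes over 40 s, if anything falls off the work surface, if the arm or the gripper's body presses on something with over 40 N, if the wrist force passes 120 N, or if a joint passes its speed limit or range.

## Working session

There is one attempt and no reset: what is moved stays moved. The work goes in short steps, Python scripts to look and compute and a tool call to move; the robot and the scene stay as the last step left them, time stands still between calls to the robot, and variables do not carry over. Pictures are saved under pics/ and viewed, and the job is handed in when it is done.

Besides the shell and the picture viewer there is one more tool, called after "Emit:" by a JSON object that holds its "op" and its "data". play_rows: Moves the arm, as the interface text tells. Its arguments: {"type":"object","properties":{"targets":{"type":"array","items":{"type":"number"}},"fingers":{"type":"number"},"grip_force":{"type":"number"}},"required":["targets"]}

```bash
ls; mkdir -p pics; python3 - <<'E'
from rig import manip
import cv2, numpy as np
s=manip.state(); print(s['time'],s['tcp_pos'],s['ee_rot'],s['ft_force'],s['width'])
for n in ['scene','side']:
    p=manip.capture(n); cv2.imwrite(f'pics/{n}0.png',p['frame'])
    E=np.array(p['extrinsics']); print(n,E[:3,3].round(3),np.array(p['camera_matrix']).round(1).tolist())
    for l in ['stencil','board','press_spot','front_edge','spring_lip','stop_face','brush','ink_pad','tape_roll']:
        for d in manip.tip_of(p,l)[:4]:
            print(' ',l,round(d['confidence'],2),(E@np.r_[d['at'],1])[:3].round(4))
E
```

```text
pics
0.0 [6.24509272e-01 1.04237790e-05 2.21874672e-01] [-2.22071272e+00 -2.22076795e+00  1.54000853e-03] [ 0.1670803   0.37250901 -0.08916837] 0.09202089810141081
scene [1.245 0.452 0.674] [[497.9, 0.0, 321.7], [0.0, 497.9, 245.9], [0.0, 0.0, 1.0]]
  stencil 0.91 [0.5049 0.0716 0.0232]
  stencil 0.62 [ 0.6555  0.34   -0.003 ]
  stencil 0.56 [0.4542 0.2922 0.0025]
  board 0.72 [0.5282 0.0652 0.0047]
  board 0.56 [ 5.773e-01  2.130e-01 -2.000e-04]
  press_spot 0.91 [0.4643 0.0872 0.0286]
  press_spot 0.84 [0.6566 0.3102 0.0017]
  press_spot 0.81 [0.4294 0.3085 0.0048]
  front_edge 0.79 [0.6621 0.3867 0.    ]
  front_edge 0.68 [0.4966 0.2618 0.004 ]
  front_edge 0.56 [0.5751 0.0455 0.0304]
  spring_lip 0.66 [0.5998 0.0419 0.0319]
  stop_face 0.9 [0.6418 0.0199 0.0298]
  brush 0.86 [0.5781 0.2127 0.0009]
  ink_pad 0.93 [ 0.598  -0.125   0.0013]
  tape_roll 0.73 [0.5265 0.0673 0.0029]
  tape_roll 0.59 [ 0.467  -0.0765  0.0023]
side [ 0.212 -0.675  0.603] [[562.9, 0.0, 328.9], [0.0, 562.9, 245.1], [0.0, 0.0, 1.0]]
  stencil 0.96 [0.506  0.0717 0.0207]
  stencil 0.91 [ 4.572e-01  2.906e-01 -1.000e-04]
  stencil 0.59 [0.6574 0.3386 0.0011]
  board 0.71 [0.532  0.062  0.0024]
  press_spot 0.79 [0.4309 0.3068 0.003 ]
  press_spot 0.72 [0.465  0.0878 0.0331]
  press_spot 0.65 [0.6592 0.307  0.0059]
  front_edge 0.77 [0.5043 0.268  0.0046]
  front_edge 0.57 [ 0.6602  0.3886 -0.0025]
  front_edge 0.18 [ 0.4674 -0.0798  0.0016]
  spring_lip 0.94 [0.6031 0.0402 0.025 ]
  spring_lip 0.42 [0.6414 0.0212 0.0283]
  stop_face 0.58 [0.6442 0.0241 0.0281]
  brush 0.58 [ 0.584   0.2117 -0.0018]
  ink_pad 0.68 [ 0.5958 -0.1236 -0.0036]
  tape_roll 0.63 [ 4.665e-01 -7.910e-02  2.000e-04]
  tape_roll 0.59 [0.4633 0.0888 0.0322]
```

View pics/scene0.png

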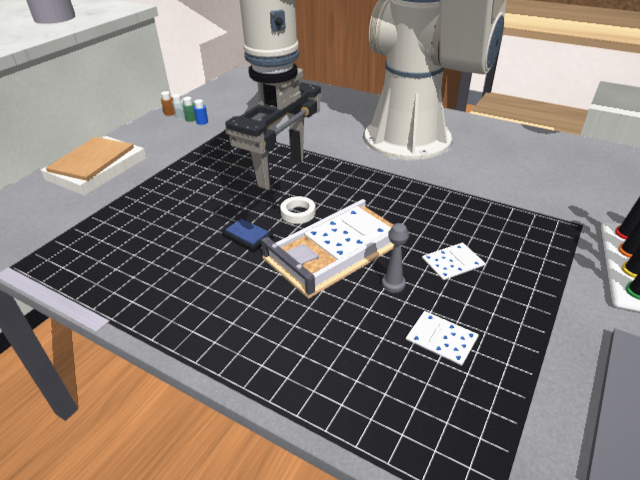

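View pics/side0.png

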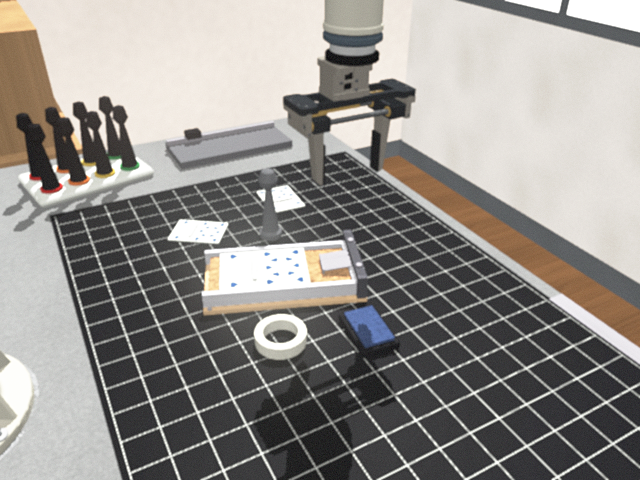

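Three candidates for the plate in the scene image: (352,230), which is in the board, and (453,260) and (443,337), which lie on the table. The one in the board looks largest and matches the description, because it lies between the rails. I'll confirm this in a crop and measure the sizes.

```bash
python3 - <<'E'
import cv2
a=cv2.imread('pics/scene0.png')[190:370,240:500]
b=cv2.imread('pics/side0.png')[180:320,150:390]
cv2.imwrite('pics/crop_sc.png',cv2.resize(a,None,fx=3,fy=3,interpolation=cv2.INTER_CUBIC))
cv2.imwrite('pics/crop_si.png',cv2.resize(b,None,fx=3.3,fy=3.3,interpolation=cv2.INTER_CUBIC))
E
```

```text
(no output)
```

View pics/crop_sc.png

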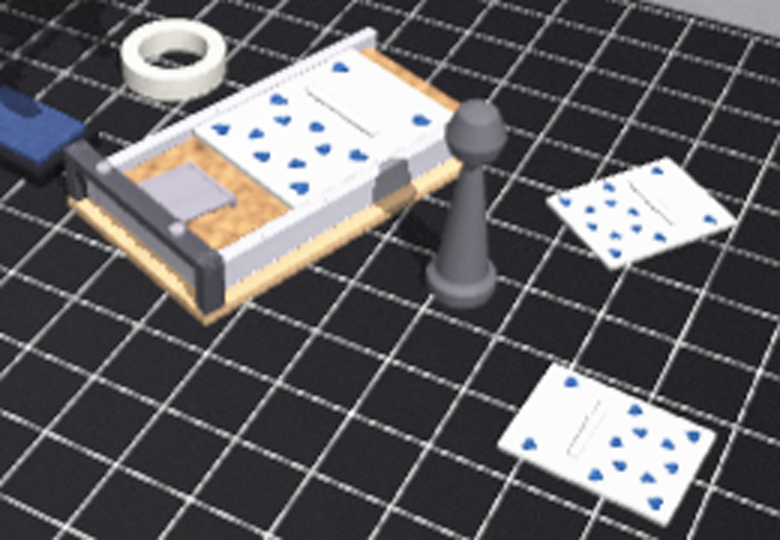

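View pics/crop_si.png

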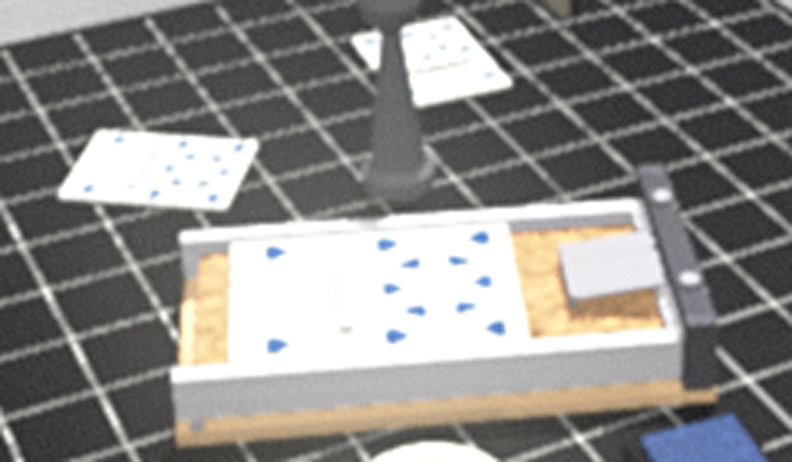

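```bash
cat > h.py <<'E'
import numpy as np
def ray(p,u,v,z):
    K=np.array(p['camera_matrix']);E=np.array(p['extrinsics'])
    d=E[:3,:3]@np.array([(u-K[0,2])/K[0,0],-(v-K[1,2])/K[1,1],-1]);o=E[:3,3]
    return o+d*(z-o[2])/d[2]
E
python3 - <<'E'
from rig import manip
from h import *
P=manip.capture('scene');S=manip.capture('side')
def sc(x,y,z): return ray(P,240+x/3,190+y/3,z)
def si(x,y,z): return ray(S,150+x/3.3,180+y/3.3,z)
yaw=lambda a,b: round(np.degrees(np.arctan2(*(b-a)[1::-1])),2)
a,b=si(173,372,.034),si(683,335,.034); print('near rail',a,b,yaw(a,b),np.linalg.norm(b-a))
a,b=si(180,233,.034),si(640,203,.034); print('far rail',a,b,yaw(a,b),np.linalg.norm(b-a))
a,b=sc(193,132,.032),sc(292,208,.032); print('front edge',a,b,yaw(a,b)-90,np.linalg.norm(b-a))
a,b=sc(308,85,.032),sc(378,134,.032); print('bar',a,b,yaw(a,b)-90,(a+b)/2,np.linalg.norm(b-a))
a,b=sc(65,150,.05),sc(215,255,.05);print('bridge',a,b,yaw(a,b)-90)
E
```

```text
near rail [0.38987355 0.05255852 0.034     ] [ 0.6276331  -0.03961432  0.034     ] -21.19 0.2550008594335536
far rail [0.43265081 0.16906738 0.034     ] [0.6708302  0.07754575 0.034     ] -21.02 0.2551580497162299
front edge [ 0.5587465 -0.0008763  0.032    ] [0.59614609 0.09842162 0.032     ] -20.64 0.10610752550549431
bar [0.47130959 0.04318961 0.032     ] [0.49849066 0.11296465 0.032     ] -21.28 [0.48490013 0.07807713 0.032     ] 0.07488234902406421
bridge [ 0.63614304 -0.05308944  0.05      ] [0.67591155 0.08813253 0.05      ] -15.730000000000004
```

The plate in the board is the right one: 106–110 mm wide in the crop, and the two on the table are smaller. The board's yaw is about -21°. The plate centre is about (0.5065, 0.074), with the rear face of the bar at about (0.488, 0.081). I'll approach with the jaws shut and set across the board.

Emit:
{"op": "play_rows", "data": {"targets": [-0.96,0.55,-0.75,0,0,0.096,-0.96,0.55,-0.75,0,0,0.096,-0.96,0.55,-0.75,0,0,0.096,-0.96,0.55,-0.75,0,0,0.096,-0.96,0.55,-0.75,0,0,0.096,-0.96,0.55,-0.75,0,0,0.096,-0.96,0.55,-0.75,0,0,0.096,-0.96,0.55,-0.75,0,0,0.096,0,0,0,0,0,0,0,0,0,0,0,0], "fingers": 1, "grip_force": 40}}

```text
time: 2.35
tcp_pos: [0.4727, 0.0879, 0.1033]
ee_rot: [0.574, 3.087, 0.001]
ft_force: [0.2, -0.1, 0.4]
width: 0.0006
```

```bash
python3 - <<'E'
from rig import manip
import cv2, numpy as np
from scipy.spatial.transform import Rotation as R
s=manip.state(); print(s['time'],s['tcp_pos'],R.from_rotvec(s['ee_rot']).as_matrix().round(3).tolist(),s['ft_force'],s['width'],s['q'])
for n in ['wrist','scene']:
    p=manip.capture(n); cv2.imwrite(f'pics/{n}1.png',p['frame']);E=np.array(p['extrinsics'])
    for l in ['stencil','press_spot','front_edge','spring_lip','stop_face']:
        for d in manip.tip_of(p,l)[:2]:
            print(' ',n,l,round(d['confidence'],2),(E@np.r_[d['at'],1])[:3].round(4))
E
```

```text
2.35 [0.47267632 0.08794625 0.10326934] [[-0.933, 0.359, 0.002], [0.359, 0.933, 0.0], [-0.001, 0.001, -1.0]] [ 0.19432081 -0.11948791  0.44795352] 0.0006142953509915542 [ 1.80931013e-01  2.91023984e-01  2.04168657e+00 -1.78393923e-04
  8.07378316e-01 -1.02229185e+00]
  wrist stencil 0.61 [0.4547 0.2913 0.0033]
  wrist press_spot 0.98 [0.4309 0.3097 0.0028]
  wrist press_spot 0.97 [0.463  0.0865 0.0291]
  wrist front_edge 0.72 [0.4923 0.2611 0.0032]
  wrist spring_lip 0.97 [0.5988 0.0413 0.0251]
  wrist spring_lip 0.45 [0.6436 0.0256 0.0281]
  wrist stop_face 0.87 [0.6386 0.0223 0.0323]
  scene stencil 0.84 [0.4539 0.2917 0.0021]
  scene stencil 0.82 [0.5045 0.0727 0.0237]
  scene press_spot 0.88 [0.4308 0.3088 0.0054]
  scene press_spot 0.68 [0.4643 0.088  0.0311]
  scene front_edge 0.97 [0.5743 0.0437 0.0292]
  scene front_edge 0.7 [0.4964 0.2627 0.0034]
  scene spring_lip 0.83 [0.5998 0.0392 0.0295]
  scene stop_face 0.58 [0.6419 0.0214 0.0282]
```

View pics/wrist1.png

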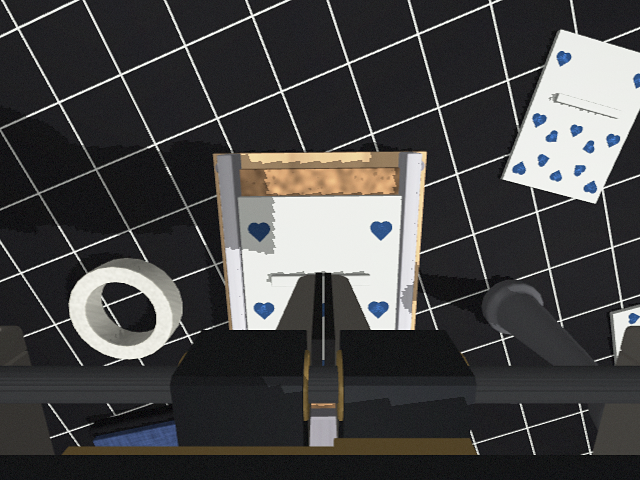

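View pics/scene1.png

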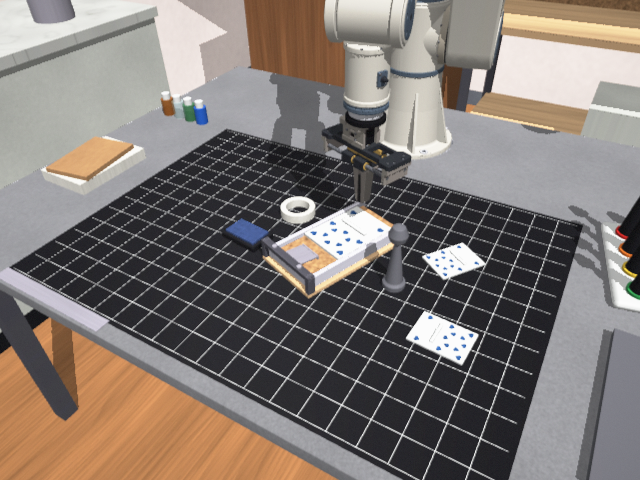

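```bash
python3 - <<'E'
from rig import manip
from h import *
import cv2
p=manip.capture('wrist');print(np.array(p['extrinsics'])[:3].round(3))
c=np.array([.4727,.0879]);d=np.array([.9336,-.3584]);n=np.array([.3584,.9336])
for nm,u,v,z in [('rear L',236,196,.032),('rear R',402,196,.032),('bar line L',268,276,.032),('bar R',370,273,.032),('bar L top',268,276,.037)]:
    q=ray(p,u,v,z)[:2]; print(nm,q.round(4),'rel tcp along/across mm',(1e3*(q-c)@d).round(1),(1e3*(q-c)@n).round(1))
cv2.imwrite('pics/w_crop.png',cv2.resize(p['frame'][180:340,220:430],None,fx=3.7,fy=3.7,interpolation=cv2.INTER_CUBIC))
E
```

```text
[[ 0.357 -0.899 -0.253  0.4  ]
 [ 0.934  0.344  0.096  0.115]
 [ 0.    -0.271  0.963  0.265]]
rear L [0.4132 0.048 ] rel tcp along/across mm -41.3 -58.6
rear R [0.4529 0.152 ] rel tcp along/across mm -41.5 52.7
bar line L [0.4736 0.0452] rel tcp along/across mm 16.2 -39.5
bar R [0.4975 0.1141] rel tcp along/across mm 13.8 33.4
bar L top [0.4721 0.0467] rel tcp along/across mm 14.2 -38.7
```

View pics/w_crop.png

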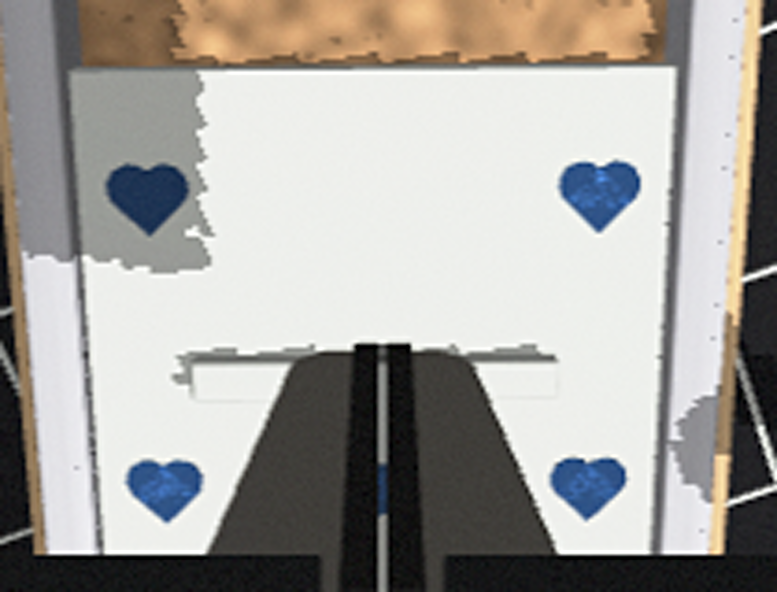

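Emit:
{"op": "play_rows", "data": {"targets": [-0.17,-0.04,-0.7,0,0,0,0,0,-0.7,0,0,0,0,0,-0.7,0,0,0,0,0,-0.6,0,0,0,0,0,0,0,0,0,0,0,0,0,0,0]}}

```text
time: 3.75
tcp_pos: [0.4682, 0.0872, 0.0486]
ee_rot: [0.569, 3.09, -0.0]
ft_force: [0.4, 0.0, -0.5]
width: 0.0
```

Emit:
{"op": "play_rows", "data": {"targets": [0,0,-0.25,0,0,0,0,0,-0.15,0,0,0,0,0,-0.1,0,0,0,0,0,-0.1,0,0,0,0,0,0,0,0,0]}}

```text
time: 4.38
tcp_pos: [0.4682, 0.0872, 0.0369]
ee_rot: [0.569, 3.089, 0.0]
ft_force: [-1.4, -0.5, 7.8]
width: 0.0005
```

Emit:
{"op": "play_rows", "data": {"targets": [0,0,-0.1,0,0,0,0,0,-0.1,0,0,0,0,0,0,0,0,0,0,0,0,0,0,0]}}

```text
time: 4.88
tcp_pos: [0.4682, 0.0872, 0.0332]
ee_rot: [0.569, 3.089, 0.0]
ft_force: [-3.4, 0.6, 12.1]
width: 0.0005
```

Emit:
{"op": "play_rows", "data": {"targets": [0,0,-0.03,0,0,0,0.14,-0.054,0,0,0,0,0.14,-0.054,0,0,0,0,0.14,-0.054,0,0,0,0,0.14,-0.054,0,0,0,0,0.14,-0.054,0,0,0,0,0.14,-0.054,0,0,0,0]}}

```text
time: 5.75
tcp_pos: [0.4845, 0.0809, 0.0326]
ee_rot: [-0.57, -3.089, -0.0]
ft_force: [-4.0, 2.4, 12.1]
width: 0.0005
```

```bash
python3 - <<'E'
from rig import manip
import cv2
p=manip.capture('side');b=p['frame'][160:330,150:400]
cv2.imwrite('pics/s2.png',cv2.resize(b,None,fx=3.2,fy=3.2,interpolation=cv2.INTER_CUBIC)); print(manip.state()['ft_force'])
E
```

```text
[-3.932379    1.21809335 12.77551392]
```

View pics/s2.png

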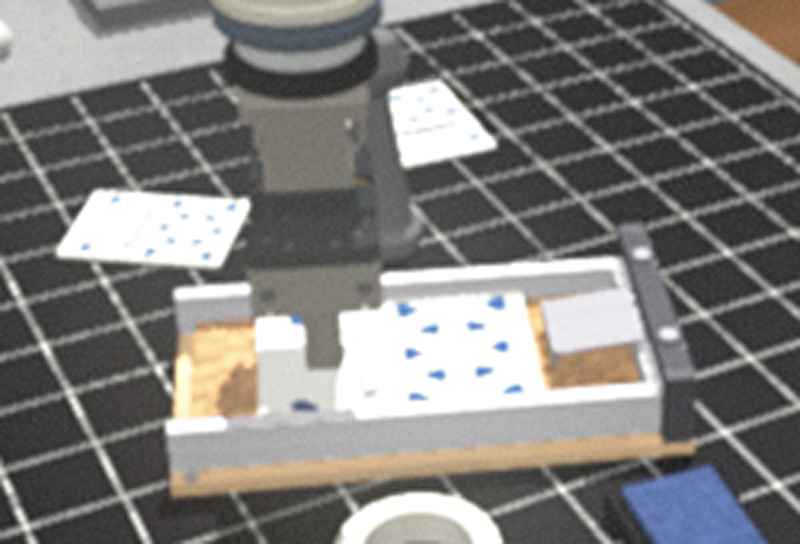

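Emit:
{"op": "play_rows", "data": {"targets": [0.14,-0.054,0,0,0,0,0.14,-0.054,0,0,0,0,0.14,-0.054,0,0,0,0,0.14,-0.054,0,0,0,0,0.14,-0.054,0,0,0,0,0.14,-0.054,0,0,0,0,0.14,-0.054,0,0,0,0,0.14,-0.054,0,0,0,0,0.14,-0.054,0,0,0,0,0.14,-0.054,0,0,0,0,0,0,0,0,0,0]}}

```text
time: 7.18
tcp_pos: [0.5129, 0.0701, 0.0327]
ee_rot: [-0.57, -3.09, -0.0]
ft_force: [-3.7, 0.1, 13.0]
width: 0.0004
```

```bash
python3 - <<'E'
from rig import manip
import cv2
p=manip.capture('side');b=p['frame'][160:330,150:400]
cv2.imwrite('pics/s3.png',cv2.resize(b,None,fx=3.2,fy=3.2,interpolation=cv2.INTER_CUBIC)); print(manip.state()['ft_force'])
E
```

```text
[-3.35420285  0.19146777 12.25540702]
```

View pics/s3.png

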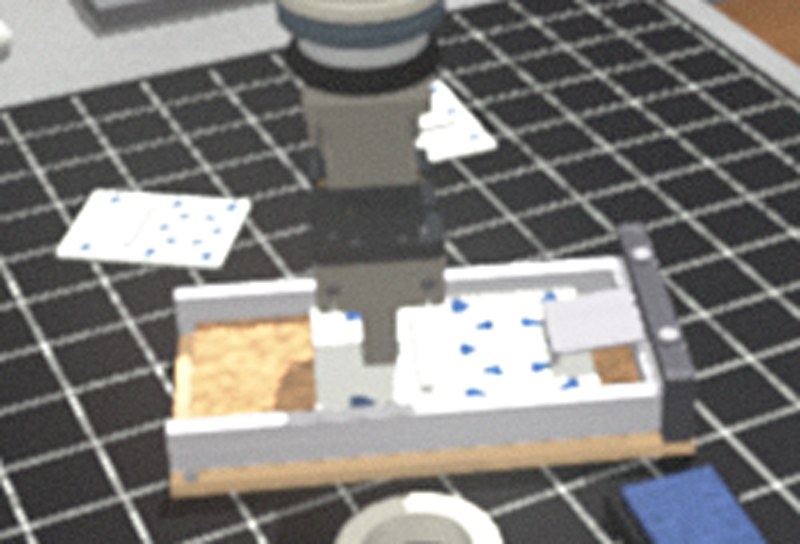

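The front has passed under the lip and is still pressed down by about 12 N. I'll continue.

Emit:
{"op": "play_rows", "data": {"targets": [0.14,-0.054,0,0,0,0,0.14,-0.054,0,0,0,0,0.14,-0.054,0,0,0,0,0.14,-0.054,0,0,0,0,0.14,-0.054,0,0,0,0,0.14,-0.054,0,0,0,0,0.14,-0.054,0,0,0,0,0.14,-0.054,0,0,0,0,0,0,0,0,0,0]}}

```text
time: 8.35
tcp_pos: [0.5353, 0.0614, 0.0328]
ee_rot: [0.57, 3.089, 0.0]
ft_force: [-4.1, 0.1, 12.3]
width: 0.0005
```

```bash
python3 - <<'E'
from rig import manip
import cv2
p=manip.capture('side');b=p['frame'][160:330,150:400]
cv2.imwrite('pics/s4.png',cv2.resize(b,None,fx=3.2,fy=3.2,interpolation=cv2.INTER_CUBIC)); print(manip.state()['ft_force'])
E
```

```text
[-3.27543067 -0.58113202 12.27312966]
```

View pics/s4.png

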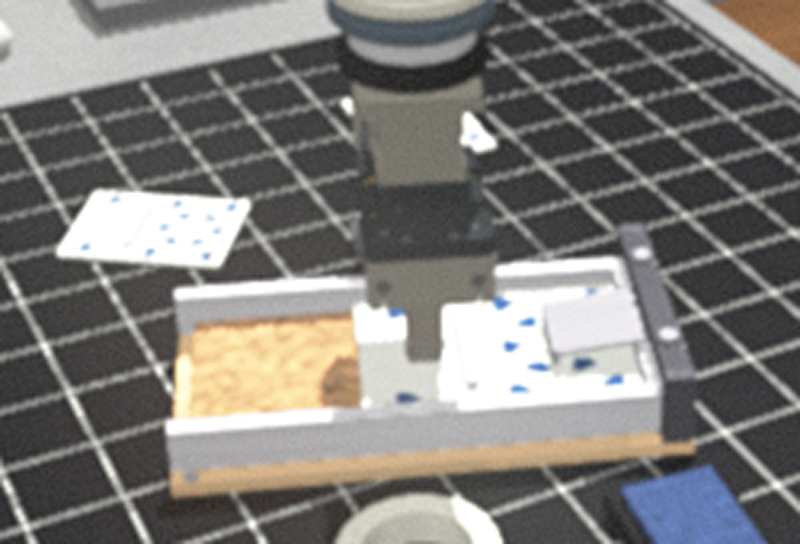

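Emit:
{"op": "play_rows", "data": {"targets": [0.07,-0.027,0,0,0,0,0.07,-0.027,0,0,0,0,0,0,0,0,0,0]}}

```text
time: 8.78
tcp_pos: [0.5369, 0.0606, 0.0325]
ee_rot: [-0.569, -3.087, -0.0]
ft_force: [-6.7, 3.1, 12.4]
width: 0.0004
```

Emit:
{"op": "play_rows", "data": {"targets": [0.07,-0.027,0,0,0,0,0.07,-0.027,0,0,0,0,0,0,0,0,0,0]}}

```text
time: 9.15
tcp_pos: [0.5395, 0.0594, 0.0324]
ee_rot: [-0.569, -3.087, 0.0]
ft_force: [-6.4, 2.6, 12.8]
width: 0.0004
```

Emit:
{"op": "play_rows", "data": {"targets": [0.07,-0.027,0,0,0,0,0.07,-0.027,0,0,0,0,0,0,0,0,0,0]}}

```text
time: 9.52
tcp_pos: [0.5423, 0.0583, 0.0324]
ee_rot: [-0.569, -3.087, 0.0]
ft_force: [-6.9, 1.8, 12.5]
width: 0.0004
```

The forward force rose from 4 to 7 N and then stayed level, so the plate is probably at the stop with the fingers slipping toward the bar. I'll go on until the bar confirms it.

Emit:
{"op": "play_rows", "data": {"targets": [0.07,-0.027,0,0,0,0,0.07,-0.027,0,0,0,0,0,0,0,0,0,0]}}

```text
time: 9.9
tcp_pos: [0.5438, 0.0577, 0.0322]
ee_rot: [-0.569, -3.084, 0.0]
ft_force: [-10.7, 5.8, 16.2]
width: 0.0005
```

```bash
python3 - <<'E'
from rig import manip
import cv2
p=manip.capture('side');b=p['frame'][160:330,150:400]
cv2.imwrite('pics/s5.png',cv2.resize(b,None,fx=3.2,fy=3.2,interpolation=cv2.INTER_CUBIC)); print(manip.state()['ft_force'])
E
```

```text
[-9.43114869  5.93957079 14.17923969]
```

View pics/s5.png

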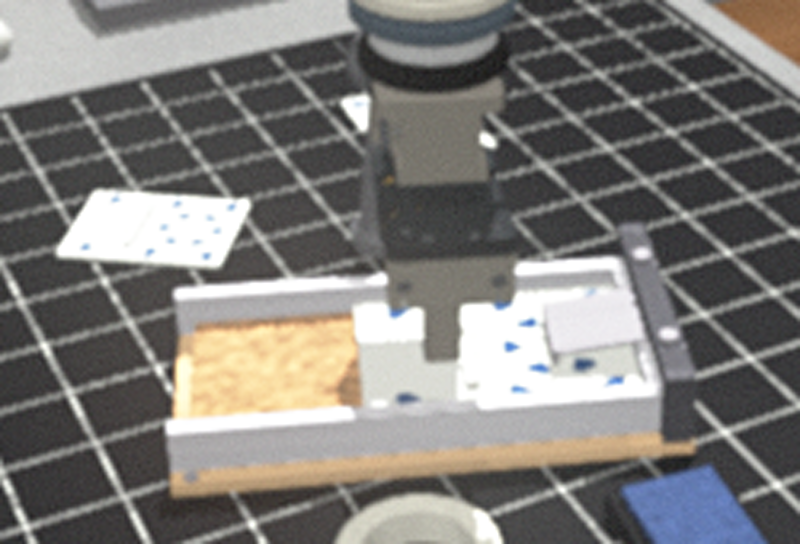

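The plate hasn't moved since the last picture, and the fingers now bear on the bar with about 12 N at the expected home position (0.544). I'll release gently straight up, with a small back-off.

Emit:
{"op": "play_rows", "data": {"targets": [0,0,0.1,0,0,0,-0.03,0.012,0.1,0,0,0,0,0,0.1,0,0,0,0,0,0,0,0,0]}}

```text
time: 10.45
tcp_pos: [0.5438, 0.0576, 0.0375]
ee_rot: [-0.569, -3.086, 0.0]
ft_force: [-4.8, 4.9, 2.1]
width: 0.0005
```

Emit:
{"op": "play_rows", "data": {"targets": [-0.06,0.023,0.05,0,0,0,-0.06,0.023,0.05,0,0,0,-0.06,0.023,0.1,0,0,0,0,0,0,0,0,0]}}

```text
time: 10.95
tcp_pos: [0.5426, 0.0586, 0.0423]
ee_rot: [0.569, 3.089, 0.0]
ft_force: [0.2, -0.1, -0.2]
width: -0.0001
```

Emit:
{"op": "play_rows", "data": {"targets": [0,0,0.3,0,0,0,0,0,0.9,0,0,0,0,0,1,0,0,0,-0.5,0.2,1,0,0,0,-1,0.4,1,0,0,0,-1,0.4,1,0,0,0,-1,0.4,1,0,0,0,-1,0.4,0,0,0,0,0,0,0,0,0,0,0,0,0,0,0,0]}}

```text
time: 12.2
tcp_pos: [0.4524, 0.0945, 0.1657]
ee_rot: [-0.569, -3.09, 0.0]
ft_force: [-0.4, -0.1, -0.7]
width: 0.0003
```

```bash
python3 - <<'E'
from rig import manip
import cv2, numpy as np
print(manip.state()['ft_force'])
for n in ['scene','side','wrist']:
    p=manip.capture(n);E=np.array(p['extrinsics'])
    b=p['frame'] if n=='wrist' else p['frame'][160:330,150:400] if n=='side' else p['frame'][190:310,240:420]
    f=1 if n=='wrist' else 3.2 if n=='side' else 4.4
    cv2.imwrite(f'pics/{n}6.png',cv2.resize(b,None,fx=f,fy=f,interpolation=cv2.INTER_CUBIC))
    for l in ['stencil','press_spot','brush','ink_pad','tape_roll']:
        for d in manip.tip_of(p,l)[:3]: print(n,l,round(d['confidence'],2),(E@np.r_[d['at'],1])[:3].round(4))
E
```

```text
[-0.41968369 -0.08665211 -0.72536389]
scene stencil 0.77 [0.5717 0.048  0.0171]
scene stencil 0.76 [0.4548 0.2904 0.0024]
scene stencil 0.65 [0.5301 0.0621 0.0267]
scene press_spot 0.95 [0.4298 0.3113 0.0016]
scene press_spot 0.92 [0.6575 0.3081 0.0008]
scene press_spot 0.76 [0.5278 0.0603 0.0263]
scene brush 0.77 [5.772e-01 2.133e-01 1.000e-04]
scene ink_pad 0.72 [ 5.946e-01 -1.264e-01  1.000e-04]
scene tape_roll 0.81 [ 0.4661 -0.0772  0.0011]
scene tape_roll 0.18 [0.6408 0.018  0.0265]
side stencil 0.87 [0.5727 0.0465 0.0169]
side stencil 0.73 [ 0.6595  0.3403 -0.0016]
side stencil 0.63 [ 4.586e-01  2.894e-01 -1.000e-04]
side press_spot 0.86 [0.431  0.3097 0.0034]
side press_spot 0.75 [0.533  0.0619 0.0293]
side press_spot 0.63 [0.6571 0.3052 0.0029]
side brush 0.71 [0.5809 0.215  0.0006]
side ink_pad 0.67 [ 0.5935 -0.1238 -0.0045]
side ink_pad 0.36 [0.5726 0.0462 0.0191]
side tape_roll 0.58 [ 4.667e-01 -8.070e-02 -1.000e-04]
wrist stencil 0.58 [6.578e-01 3.345e-01 1.000e-04]
wrist stencil 0.57 [0.4527 0.2895 0.0039]
wrist press_spot 0.69 [0.6529 0.3044 0.0028]
wrist press_spot 0.68 [0.4282 0.3123 0.0043]
wrist brush 0.67 [ 0.58    0.2104 -0.0022]
wrist ink_pad 0.92 [ 5.955e-01 -1.295e-01 -3.000e-04]
wrist ink_pad 0.26 [0.6378 0.0223 0.0271]
wrist tape_roll 0.75 [ 0.4639 -0.0738  0.006 ]
```

View pics/side6.png

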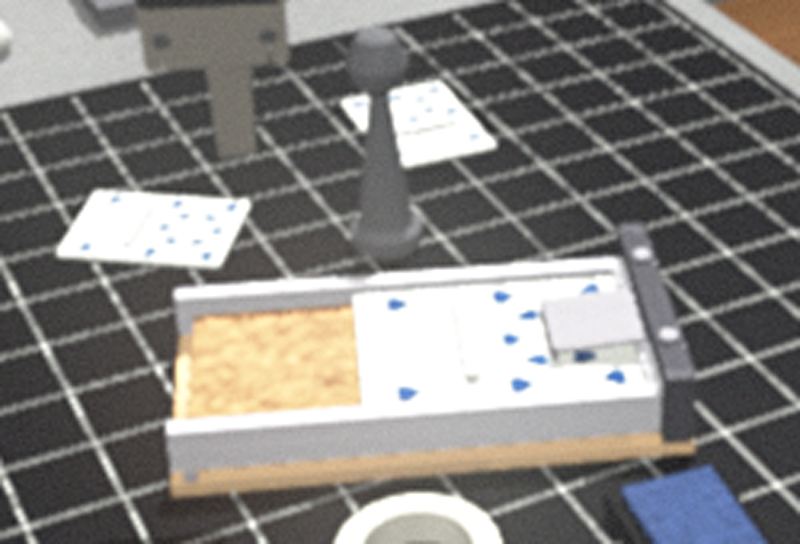

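View pics/scene6.png

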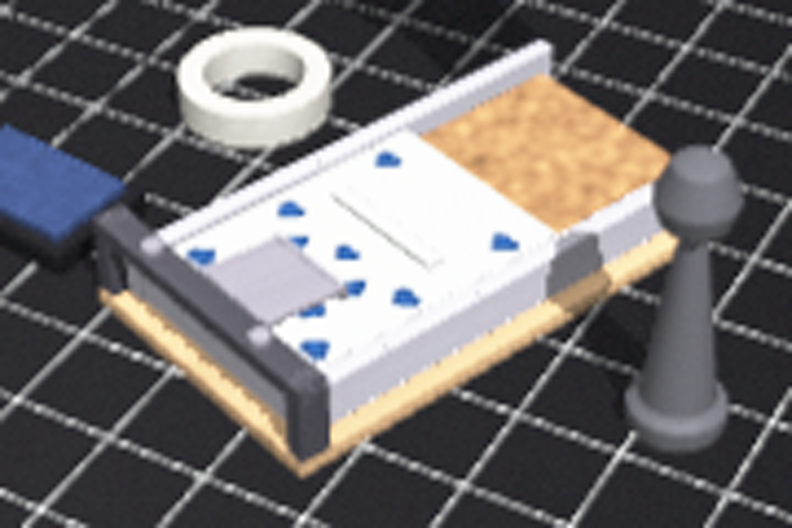

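View pics/wrist6.png

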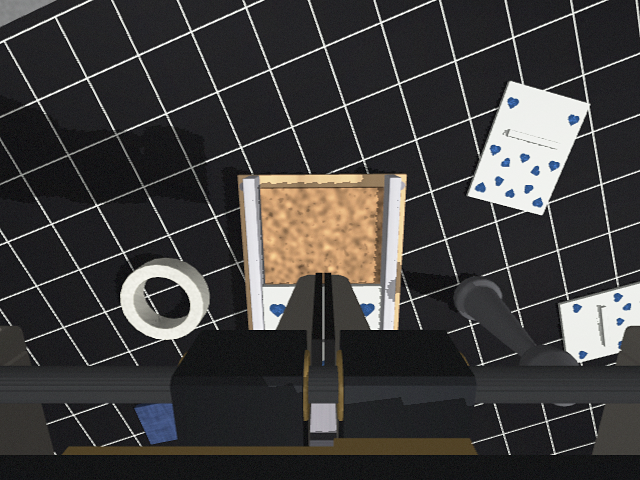

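```bash
python3 - <<'E'
from rig import manip
from h import *
p=manip.capture('wrist');d=np.array([.9336,-.3584])
b=ray(p,322,176,.008)[:2];q=ray(p,300,284,.029)[:2]
print('base rear -> plate rear mm (home = 100)',1e3*(q-b)@d)
s=np.array([.642,.0225]); print('plate rear->stop (home 150)',1e3*(s-q)@d)
S=manip.capture('side');r=ray(S,150+358/3.2,160+355/3.2,.029)[:2];print('side: rear->stop',1e3*(s-r)@d)
print(manip.state()['time']);manip.hand_in()
E
```

```text
base rear -> plate rear mm (home = 100) 96.79730241362226
plate rear->stop (home 150) 151.1053625517811
side: rear->stop 148.00872417489407
13.2
the job is handed in; nothing more can be done
```

I slid the stencil plate home against its end stop and let it go under the leaf spring, then handed the job in at 13.2 s. No verdict came back.

**What I did:** I shut the fingers and pressed the plate down about 7 mm (about 12 N) behind the thumb bar, well short of the lip. Keeping it pressed, I slid it about 70 mm under the lip to the stop. There the forward force rose from 4 to 7 N, the fingers slipped up to the bar, and they bore on it with about 12 N without moving the plate. I then lifted straight up with a small back-off and retreated clear.

**Last checks:**
- **Plate position:** three estimates of how far the plate still was from home came out at about 3 mm short, 1 mm short and 2 mm past. They disagree by about 5 mm, which is roughly what the cameras and networks can resolve. The push against the bar is the stronger evidence that the plate is home.
- **Release:** the plate's rear edge stayed at the same place in the side picture before and after release. The pictures show the plate lying flat with the lip over it, and the wrist force was close to zero.
- **Bystanders:** the brush, ink pad and tape roll are where they were, within measurement error.
- **Not checked:** I didn't measure the spring angle or the bed depth after release. As the fingers came off, their height suggested the plate was held down at about the expected level.

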